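# Set the pour-over stand to the cup

## Robot

A 6-joint arm with a two-finger parallel gripper is mounted at the origin on a cart in front of the work surface, level with it; the furniture and walls round the work are solid. World frame = base frame: x ahead of the robot, y to its left, z up, the work surface at z = 0. Lengths are in mm, angles in rad, forces in N, time in s.
With the tool pointing down it reaches from about 275 to 750 mm from the base axis. Payload 10.2 kg.
Tool frame: the origin (TCP) lies between the finger pads; the fingertips stand 17 mm ahead of it and the grasp point (between the pads) lies 2 mm behind it; y points along the fingers, x is the direction in which the jaws open and shut, and the axes are right-handed (so a half turn about y gives the same grasp; the last joint's range is limited). The gripper opens to 85 mm and grips with 20 to 120 N. Pads are 22 mm wide; open, the fingers measure 114 mm over their backs; the gripper's body (76 mm by 85 mm) begins 54 mm behind the grasp point. The pads swing forward as they close: fully open they stand 13 mm farther back than shut.
Start: joints at [-1.335, 0.313, 1.498, -0, 1.331, -0.223], TCP at [232.497, -470.719, 248.294] pointing down, gripper open.
Joint ranges: [-2.94, 2.94], [-0.97, 2.17], [0.19, 2.56], [-1.23, 4.37], [0.02, 3.11], [-2.88, 2.88]. Speed limits (rad/s): [2.39, 2.39, 3.01, 3.14, 3.14, 3.14].

## Interface

Orientations are given as a unit quaternion [w, x, y, z].
In Python, from rig import ctrl gives the robot as it stands.
- The arm moves only by the tool jog_arm, never from a script. Its argument "targets" is a list of rows, each an object with "offset": the shift along the tool's x, y, z in m, a list of three; "yaw": the turn about the tool's y in rad. In form: [{"offset": [dx, dy, dz], "yaw": yaw}, ...]. A call has 1 to 12 rows; each row is the pose to reach, as a shift and turn from the pose measured when the call began, along the tool's axes at that moment; what a row does not reach only later rows make up. A row lasts 1/12 s, in which the tool goes at most 41.7 mm and 7.16 degrees, less where a joint would pass 70% of its speed; a pose out of reach is approached as far as the arm can. A call with a gripper value outside its range is refused whole. "fingers" is the finger opening in m, from 0 to 0.0854, set as the call begins (left out, the last holds). The fingers move at their own pace and stop on an object; "grip_force" is the grip in N (left out, the last holds). Time passes only in rows, so rows that repeat a pose let the fingers close. It gives the time, the measured TCP pose, the force and the opening at its end, in the units of the state.
- ctrl.sense(): the state, without advancing time (a new reading comes with each control period).
- ctrl.capture(name): name is "scene" or "top" or "wrist"; returns a dict with "img" (400x640x3 uint8, red, green, blue), "intrinsics" (3x3 intrinsics, pixels), "k1" (the pictures are not rectified: a ray, as slopes to the right and down, at radius r is drawn at 1 + k1 r^2 times it, then the intrinsics apply), "T" (4x4, takes a point from camera to world coordinates); the wrist camera has in their place "mount" (4x4, takes a point from camera to tool coordinates, whose origin is the TCP and whose axes are the tool frame's). Camera axes: x right, y up, looking along -z (the intrinsics and any distortion apply to the point x, -y, -z); pixel columns grow to the right and rows downward; lengths in mm; the calibration is good to about 2 mm. A picture is of the moment at which its call begins: read the wrist's pose just before it. There is no depth.
- ctrl.finish_job(): hands the job in, once; it reports no verdict.
Trained networks look in the newest picture that a camera, given by its name, has taken for a name from the list of things; names that differ only in an ending like _2 or _b are one class to them, and where a whole thing is asked for, a point or a joint stands for the part that bears it (a point fixed in the world has none). Each returns a list of dicts, best first, with "score" (0 to 1); they miss things now and then, are a little off and sometimes report something else, mostly with a low value. They report only what shows in the picture. A call takes as long as a camera call.
- ctrl.boxes_of(camera, target): "box" ([left, top, right, bottom] in pixels, round what is visible of it).
- ctrl.regions_of(camera, target): "region" (400x640 bool, what is visible of it) and "box" ([left, top, right, bottom] in pixels, round what is visible of it).
The state is a dict: "time_s": time; "joints": joint angles; "dq": joint speeds; "tau": joint torques, N m; "eef_pos": TCP position; "ee_rot": TCP orientation; "force": force on the tool from outside, world axes, zero at the start; "wrist_torque": the same for the moment, N m; "grip_width": opening from 0.0 (shut) to 1.0 (fully open).
Only numpy, scipy, OpenCV 4.12 (cv2) and the standard library are available. Lean on these libraries where they do the work, as an engineer would, in place of code of your own. Each camera call takes 0.05 s, during which the arm holds its last target.

## Task

Set the pour-over coffee stand for the cup that stands under its steel cone: swing the clamp lever open, spin the knurled brass collar until the cone's outlet hangs 15 mm above that cup's rim, then swing the clamp lever fully shut again. Never turn the collar against the shut clamp, and leave the cups and the other things where they stand.

Things in the scene. Friction and masses are not known exactly. Their poses are not given: they have to be found in the camera images.
- stand_foot (a point): Pour-over stand, fixed: point on the worktop half-way between its two upright steel posts, which stand 184 mm apart on a dark U-shaped wooden foot open to the robot. Own y runs to the threaded post (robot's left, end at z = 208 mm); the plain guide post (end at z = 192 mm) is at -y. A black plate, the carriage, slides on both posts and carries cone, collar and clamp lever.
- cone_outlet (a point): Centre of the lower end (spout, 15 mm across) of the steel cone, mid-way between the posts: the height to be set. Moves with the carriage; starts 94 to 98 mm above the worktop, travels 84 to 108 mm. The cone is 94 mm across at its rim, 56 mm above this point; the carriage plate's top is 48 mm above it.
- collar_grip (a point): Centre, half-way up, of the knurled brass collar, 44 mm across, 26 mm tall, on the threaded post, 83 mm above the cone's outlet. Grip it from above across its diameter, the post between the fingers: the post's end is 17 to 41 mm above this point. The finger line may take any direction: 22 mm are free between collar and plate, and nothing but the cone's rim (27 mm lower) is within 65 mm.
- collar (a joint): Turn of the collar (rad), growing counter-clockwise seen from above, limits +-6.28, 0 with the outlet at 96 mm. Thread lead 12 mm: a full turn counter-clockwise lifts collar, carriage, cone and lever together by 12 mm (1.91 mm per rad), clockwise lowers them. Stays where left. Takes about 0.13 N m with the clamp open, clearly more when shut.
- clamp_lever (a joint): Angle of the clamp lever (rad): 0 fully shut (so it starts, within 0.1), 1.05 fully open. Opening swings its knob towards the robot, clockwise seen from above. An eccentric at the pivot jams on the plain post when shut: the last 0.15 rad of closing is stiff (push on to about 8 N at the knob), elsewhere about 3 N. It stays where left.
- lever_knob (a point): Centre, half-way up, of the upright black knob (18 mm across, 32 mm tall) at the end of the clamp lever, on the carriage outside the plain post (robot's right). It swings level about the lever's pivot at 52 mm radius and moves up and down with the carriage. Can be pinched from above or pushed.
- lever_pivot (a point): Point on the lever's vertical pivot axis at the height of the knob's centre, 108 mm from the cone's axis, 16 mm outside the plain post's axis; moves with the carriage. From the outward line (collar to pivot, prolonged) the knob lies 30 deg to the rear (away from the robot) when shut, 30 deg to the front when fully open.
- mug_rim (a point): Centre of the mouth, at rim height, of the clear glass mug with a foot (88 mm tall, 103 mm across, loop handle towards the robot). z up. Either this mug or the smoked cup stands on the worktop under the cone; the other stands apart at the left.
- cup_rim (a point): Centre of the mouth, at rim height, of the wide smoked-glass cup (74 mm tall, 136 mm across, loop handle towards the robot). z up.
- teaspoon: Bystander: teaspoon with a red handle, 132 x 26 x 11 mm, lying on the worktop at the right; origin at the centre of its underside.
- stem_glass: Bystander: stemmed glass with gilt rings, 97 mm across, 127 mm tall, at the right; origin at the centre of its foot.
- tall_jug: Bystander: clear glass jug with a handle, 74 x 121 mm, 209 mm tall, far left; origin at the centre of its underside.

How it is judged:
By the outcome, as a careful person would: the job done as asked, in the order asked, and still so for the second after the job is handed in, with the robot touching nothing.
It also fails if it takes over 72 s, if anything falls off the work surface, if the arm or the gripper's body presses on something with over 40 N, if the wrist force passes 120 N, or if a joint passes its speed limit or range.

## Working session

There is one attempt and no reset: what is moved stays moved. The work goes in short steps, Python scripts to look and compute and a tool call to move; the robot and the scene stay as the last step left them, time stands still between calls to the robot, and variables do not carry over. Pictures are saved under pics/ and viewed, and the job is handed in when it is done.

Besides the shell and the picture viewer there is one more tool, called as a command line: name --argument value ..., lists and objects as JSON in quotes. jog_arm: Moves the arm, as the interface text tells. Its arguments: {"type":"object","properties":{"targets":{"type":"array"},"fingers":{"type":"number"},"grip_force":{"type":"number"}},"required":["targets"]}

```bash
ls; mkdir -p pics; python3 - <<'E'
from rig import ctrl
import cv2
s=ctrl.sense();print(s)
for c in ["scene","top","wrist"]:
    d=ctrl.capture(c)
    cv2.imwrite(f"pics/{c}0.png",d["img"][:,:,::-1])
    print(c,d["intrinsics"],d["k1"],d.get("T"),d.get("mount"))
    if c!="wrist":
        for n in ["stand_foot","cone_outlet","collar_grip","collar","clamp_lever","lever_knob","mug_rim","cup_rim"]:
            try: print(n,[(b["box"],round(b["score"],2)) for b in ctrl.boxes_of(c,n)][:3])
            except Exception as e: print(n,e)
E
```

```text
pics
{'time_s': 0.0, 'joints': array([-1.33538176e+00,  3.13489209e-01,  1.49843302e+00, -1.78831564e-05,
        1.33098986e+00, -2.23418280e-01]), 'dq': array([-0.00159921,  0.00097806,  0.000835  , -0.00086795,  0.00044976,
        0.00026856]), 'tau': array([-5.05394928e-04, -4.12260211e+01, -2.59742153e+01, -2.22077460e-04,
        4.17216957e-03, -4.15690650e-06]), 'eef_pos': array([ 232.4450076 , -470.48060622,  247.7165256 ]), 'ee_rot': array([ 0.60092844, -0.60028143,  0.37352978, -0.37285749]), 'force': array([ 0.96237281,  0.81332276, -0.01942012]), 'wrist_torque': array([ 0.00560344,  0.0041781 , -0.00452225]), 'grip_width': 1.002584980536262}
scene [[363.31501592   0.         319.73388754]
 [  0.         363.31501592 204.16149553]
 [  0.           0.           1.        ]] -0.0007884083405659228 [[ 9.49590478e-01  2.39055937e-01 -2.02805779e-01  2.06736668e+02]
 [-3.13458141e-01  7.33696006e-01 -6.02855011e-01 -7.92171804e+02]
 [ 4.68172017e-03  6.36036501e-01  7.71644770e-01  1.19195225e+03]
 [ 0.00000000e+00  0.00000000e+00  0.00000000e+00  1.00000000e+00]] None
stand_
[... 976 characters left out ...]
178.5, 282.9, 193.9], 0.42)]
collar [([270.5, 181.3, 280.0, 192.4], 0.65)]
clamp_lever []
lever_knob []
mug_rim [([285.5, 195.4, 311.0, 219.2], 0.92), ([211.9, 205.4, 248.5, 244.0], 0.6)]
cup_rim [([211.8, 205.5, 246.3, 241.4], 0.93), ([269.1, 177.6, 320.2, 201.4], 0.26)]
wrist [[357.72600885   0.         317.88438863]
 [  0.         357.72600885 195.7309767 ]
 [  0.           0.           1.        ]] -0.04804303419965493 None [[ 9.99999612e-01  1.98394939e-04  8.58746401e-04  7.32302019e-02]
 [ 7.70127445e-04  2.77136263e-01 -9.60830317e-01 -1.25037049e+02]
 [-4.28613641e-04  9.60830606e-01  2.77136002e-01  6.99535517e+01]
 [ 0.00000000e+00  0.00000000e+00  0.00000000e+00  1.00000000e+00]]
```

View images.

```bash
python3 - <<'E'
import cv2
for c,(x0,y0,x1,y1) in {"scene":(240,130,440,280),"top":(190,140,350,260)}.items():
    im=cv2.imread(f"pics/{c}0.png")[y0:y1,x0:x1]
    cv2.imwrite(f"pics/{c}0z.png",cv2.resize(im,(800,600),interpolation=cv2.INTER_CUBIC))
E
```

```text
(no output)
```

View pics/scene0z.png

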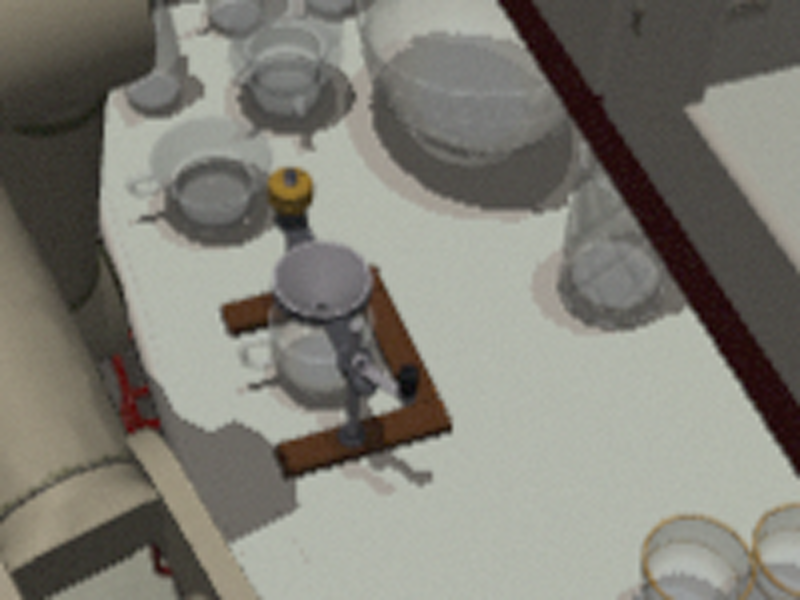

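View pics/top0z.png

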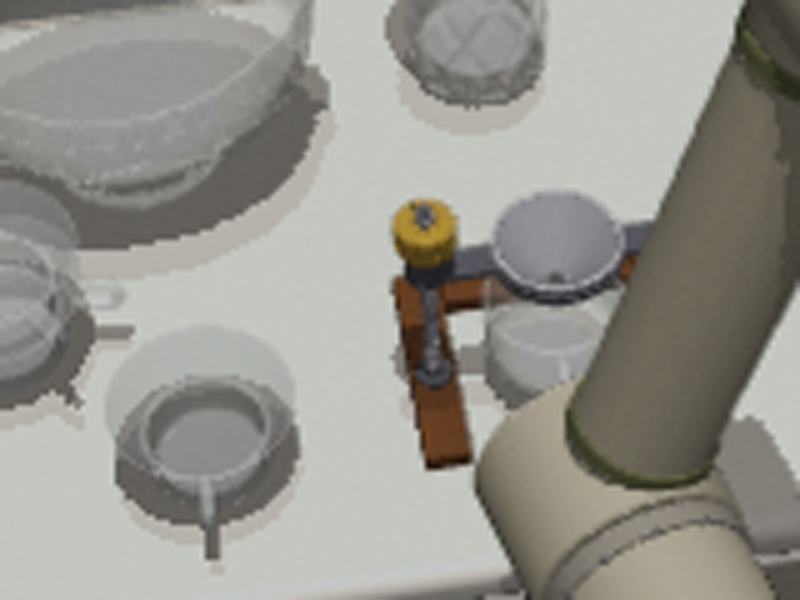

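View pics/wrist0.png

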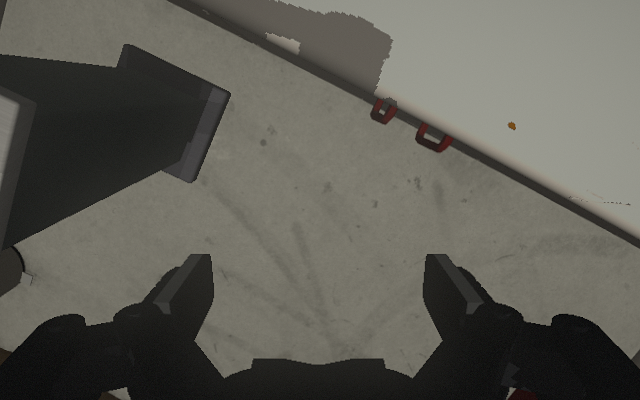

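View pics/scene0.png

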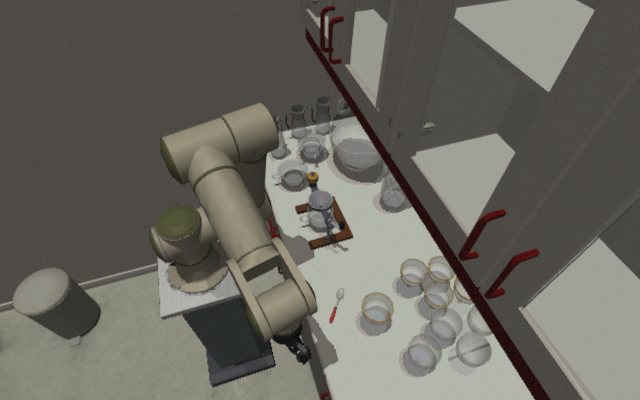

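```bash
python3 -c "
import cv2
cv2.imread('pics/top0.png').shape"
```

```text
(no output)
```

View pics/top0.png

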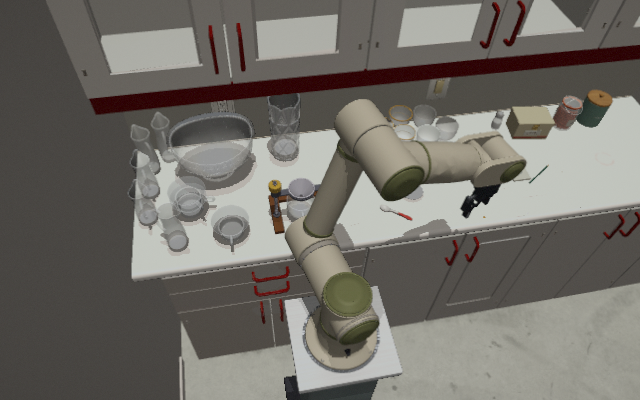

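```bash
cat > h.py <<'E'
import numpy as np, cv2
from scipy.spatial.transform import Rotation as R
from rig import ctrl
def rot(q): return R.from_quat([q[1],q[2],q[3],q[0]]).as_matrix()
def tool(s):
    T=np.eye(4);T[:3,:3]=rot(s["ee_rot"]);T[:3,3]=s["eef_pos"];return T
def camT(d,s=None): return np.array(d["T"]) if d.get("T") is not None else tool(s)@np.array(d["mount"])
def ray(uv,K,k1,T):
    dist=np.array([k1,0,0,0,0.])
    p=cv2.undistortPoints(np.array([[uv]],float),np.array(K),dist)[0,0]
    v=T[:3,:3]@np.array([p[0],-p[1],-1.]);return T[:3,3],v/np.linalg.norm(v)
def atz(uv,z,K,k1,T):
    o,v=ray(uv,K,k1,T);return o+v*(z-o[2])/v[2]
def proj(P,K,k1,T):
    q=np.linalg.inv(T)@np.append(P,1);x=np.array([q[0],-q[1],-q[2]])
    return cv2.projectPoints(x[None],np.zeros(3),np.zeros(3),np.array(K),np.array([k1,0,0,0,0.]))[0][0,0]
E
python3 - <<'E'
from h import *
for c,pts in {"scene":[((312.5,174),208),((328,239),20),((342,225),140),((320,199.5),150)],"top":[((275,182.5),208),((276.5,214),20),((301,187),150)]}.items():
    d=ctrl.capture(c)
    for uv,z in pts: print(c,uv,z,atz(uv,z,d["intrinsics"],d["k1"],camT(d)).round(0))
s=ctrl.sense();print(tool(s).round(2))
E
```

```text
scene (312.5, 174) 208 [486. 125. 208.]
scene (328, 239) 20 [490. -53.  20.]
scene (342, 225) 140 [529. -87. 140.]
scene (320, 199.5) 150 [489.  43. 150.]
top (275, 182.5) 208 [479. 136. 208.]
top (276.5, 214) 20 [486. 137.  20.]
top (301, 187) 150 [492.  44. 150.]
[[ 4.4000e-01  0.0000e+00  9.0000e-01  2.3251e+02]
 [-9.0000e-01  0.0000e+00  4.4000e-01 -4.7071e+02]
 [-0.0000e+00 -1.0000e+00  0.0000e+00  2.4829e+02]
 [ 0.0000e+00  0.0000e+00  0.0000e+00  1.0000e+00]]
```

```bash
cat >> h.py <<'E'
def go(P,head=None,s=None):
    s=s or ctrl.sense();T=tool(s)
    o=T[:3,:3].T@(np.array(P,float)-T[:3,3])/1000
    h=np.degrees(np.arctan2(T[1,2],T[0,2]))
    y=0 if head is None else -np.radians(head-h)
    print("offset",o.round(4),"yaw",round(y,4),"| now",T[:3,3].round(1),"head",round(h,1),"F",s["force"].round(1),"j",s["joints"].round(2),"t",s["time_s"],"g",round(s["grip_width"],3))
E
python3 -c "
from h import *
go([420,10,380],90)"
```

```text
offset [-0.348  -0.1317  0.381 ] yaw -1.112 | now [ 232.5 -470.7  248.3] head 26.3 F [0.1 1.4 0.2] j [-1.34  0.31  1.5   0.    1.33 -0.22] t 1.05 g 0.999
```

jog_arm --targets '[{"offset": [-0.348,-0.132,0.381],"yaw": -1.112},{"offset": [-0.348,-0.132,0.381],"yaw": -1.112},{"offset": [-0.348,-0.132,0.381],"yaw": -1.112},{"offset": [-0.348,-0.132,0.381],"yaw": -1.112},{"offset": [-0.348,-0.132,0.381],"yaw": -1.112},{"offset": [-0.348,-0.132,0.381],"yaw": -1.112},{"offset": [-0.348,-0.132,0.381],"yaw": -1.112},{"offset": [-0.348,-0.132,0.381],"yaw": -1.112},{"offset": [-0.348,-0.132,0.381],"yaw": -1.112},{"offset": [-0.348,-0.132,0.381],"yaw": -1.112},{"offset": [-0.348,-0.132,0.381],"yaw": -1.112},{"offset": [-0.348,-0.132,0.381],"yaw": -1.112}]'

```text
time_s: 2.05
eef_pos: [408.6, -17.3, 373.0]
ee_rot: [-0.707, 0.707, 0.0, 0.0]
force: [0.9, -1.5, 0.6]
grip_width: 1.002
```

```bash
python3 -c "
from h import *
go([420,10,380],90)"
```

```text
offset [ 0.0114 -0.007   0.0273] yaw -0.0 | now [408.6 -17.3 373. ] head 90.0 F [ 0.9 -1.5  0.6] j [-0.33 -0.01  1.56 -0.    1.6  -0.33] t 2.05 g 1.002
```

jog_arm --targets '[{"offset": [0.011,-0.007,0.027],"yaw": 0},{"offset": [0.011,-0.007,0.027],"yaw": 0},{"offset": [0.011,-0.007,0.027],"yaw": 0},{"offset": [0.011,-0.007,0.027],"yaw": 0}]'

```text
time_s: 2.38
eef_pos: [419.4, 9.4, 379.7]
ee_rot: [-0.707, 0.707, 0.0, 0.0]
force: [1.0, -0.3, -0.1]
grip_width: 1.001
```

```bash
cat > look.py <<'E'
import sys
from h import *
n=sys.argv[1]; names=sys.argv[2:]
s=ctrl.sense();d=ctrl.capture("wrist");T=camT(d,s)
np.savez(f"pics/{n}.npz",img=d["img"],K=d["intrinsics"],k1=d["k1"],T=T)
cv2.imwrite(f"pics/{n}.png",d["img"][:,:,::-1])
print(s["eef_pos"],s["joints"].round(2),s["dq"].round(3))
for m in names: print(m,[(np.array(b["box"]).round(1),round(b["score"],2)) for b in ctrl.boxes_of("wrist",m)][:2])
E
python3 look.py w1 collar lever_knob cone_outlet mug_rim cup_rim clamp_lever stand_foot
```

```text
[419.38760557   9.35225102 379.70001725] [-0.26  0.01  1.52 -0.    1.61 -0.26] [-0.028 -0.005  0.009  0.     0.    -0.   ]
collar [(array([370.2,   2.4, 429.2,  54.7]), 0.86)]
lever_knob [(array([379.8, 225.1, 421.4, 295.9]), 0.94)]
cone_outlet [(array([339.6,   0. , 432.3, 295. ]), 0.59)]
mug_rim [(array([306.2,  80.5, 380.7, 141.2]), 0.96), (array([369.4,   1.2, 429.9,  55.1]), 0.67)]
cup_rim [(array([305.8,  79.4, 378.8, 143.6]), 0.6), (array([370.9,   0. , 427.6,  51.2]), 0.15)]
clamp_lever [(array([377.7, 224.9, 422.8, 296.5]), 0.93)]
stand_foot [(array([310.8,   0.8, 443.9, 295.7]), 0.59)]
```

View pics/w1.png

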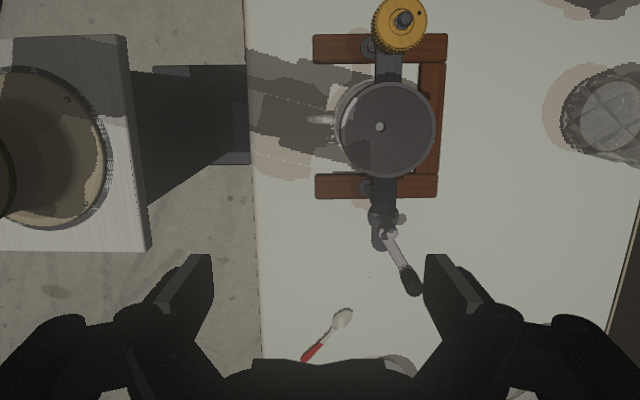

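```bash
python3 - <<'E'
import cv2
im=cv2.imread("pics/w1.png")
a=im[0:150,320:460];b=im[170:300,340:450]
cv2.imwrite("pics/w1a.png",cv2.resize(a,None,fx=4,fy=4,interpolation=cv2.INTER_CUBIC))
cv2.imwrite("pics/w1b.png",cv2.resize(b,None,fx=4.5,fy=4.5,interpolation=cv2.INTER_CUBIC))
E
```

```text
(no output)
```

View pics/w1a.png

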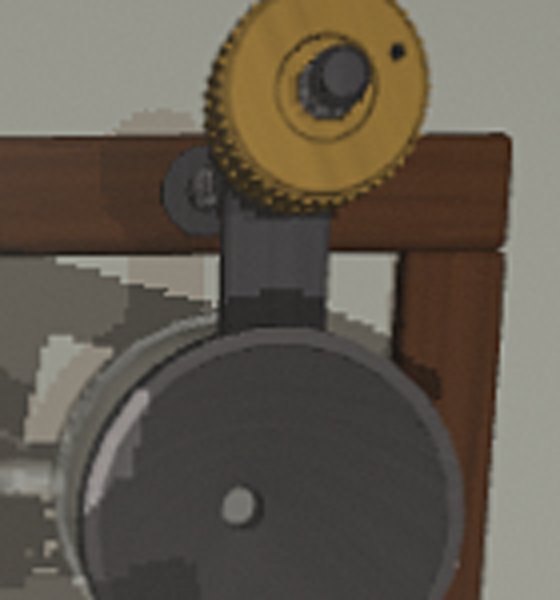

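View pics/w1b.png

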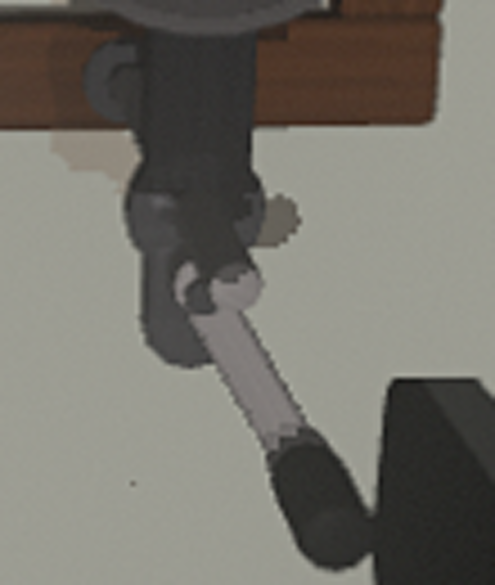

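```bash
cat > fit.py <<'E'
from h import *
from scipy.optimize import least_squares
def model(p):
    x,y,th,h=p[:4]
    Rz=np.array([[np.cos(th),-np.sin(th)],[np.sin(th),np.cos(th)]])
    W=lambda lx,ly,z: np.append(np.array([x,y])+Rz@np.array([lx,ly]),z)
    return W
E
python3 - <<'E'
from fit import *
d=np.load("pics/w1.npz");K,k1,T=d["K"],d["k1"],d["T"]
obs=[((405.5,18.7),(0,92,208,0)),((401.6,21.5),(0,92,96,1)),((387.7,130),(0,0,56,1)),((380,126.2),(0,0,0,1))]
def res(p):
    W=model(p);return np.concatenate([proj(W(a,b,c+m*p[3]),K,k1,T)-uv for uv,(a,b,c,m) in obs]+[[(p[3]-96)/3]])
r=least_squares(res,[488,40,0,96]);print(r.x,res(r.x).round(1))
h=r.x[3];W=model(r.x);print("post",W(0,92,208),"pivot",W(0,-108,0))
for uv,z in (((414.9,288.9),50),((414.9,288.9),70),((414.9,288.9),90),((406.7,270),50),((385,235.5),50)): print(uv,h+z,atz(uv,h+z,K,k1,T).round(1))
for z in (30,50,70):
  Pc=W(52*np.sin(np.pi/6),-108-52*np.cos(np.pi/6),h+z);print(z,Pc.round(1),proj(Pc,K,k1,T),proj(Pc+[0,0,32],K,k1,T),proj(W(0,-108,h+z),K,k1,T))
E
```

```text
[4.87983030e+02 4.36940480e+01 1.84399755e-02 9.62320911e+01] [ 0.3 -0.9 -0.4  0.2  0.8  1.1 -0.9 -0.2  0.1]
post [486.28664846 135.67840692 208.        ] pivot [489.97443456 -64.28759077   0.        ]
(414.9, 288.9) 146.23209110855112 [ 529.  -133.9  146.2]
(414.9, 288.9) 166.23209110855112 [ 522.9 -122.   166.2]
(414.9, 288.9) 186.23209110855112 [ 516.8 -110.1  186.2]
(406.7, 270) 146.23209110855112 [ 517.9 -110.   146.2]
(385, 235.5) 146.23209110855112 [491.4 -68.5 146.2]
30 [ 516.8 -108.8  126.2] [401.78955868 261.00079892] [408.3712576  274.31507325] [380.80665706 225.27881018]
50 [ 516.8 -108.8  146.2] [405.78717119 269.08549992] [413.02728898 283.74490267] [383.92491472 231.88965352]
70 [ 516.8 -108.8  166.2] [410.1787597  277.97470094] [418.17906535 294.18958736] [387.36594629 239.18971892]
```

```bash
python3 -c "
from h import *
go([517,-109,235],90)"
```

```text
offset [ 0.0974  0.1451 -0.1181] yaw -0.0009 | now [419.5   9.3 380. ] head 89.9 F [ 0.3  0.7 -0.3] j [-0.26  0.01  1.52 -0.    1.61 -0.26] t 2.7833 g 1.001
```

jog_arm --targets '[{"offset": [0.097,0.145,-0.118],"yaw": 0},{"offset": [0.097,0.145,-0.118],"yaw": 0},{"offset": [0.097,0.145,-0.118],"yaw": 0},{"offset": [0.097,0.145,-0.118],"yaw": 0},{"offset": [0.097,0.145,-0.118],"yaw": 0},{"offset": [0.097,0.145,-0.118],"yaw": 0},{"offset": [0.097,0.145,-0.118],"yaw": 0},{"offset": [0.097,0.145,-0.118],"yaw": 0},{"offset": [0.097,0.145,-0.118],"yaw": 0}]' --fingers 0.036

```text
time_s: 3.53
eef_pos: [516.6, -108.4, 236.7]
ee_rot: [-0.707, 0.708, 0.001, 0.001]
force: [0.3, -0.3, -0.1]
grip_width: 0.424
```

```bash
python3 look.py w2 lever_knob collar; python3 - <<'E'
from h import *
go([517,-109,174],90)
d=np.load("pics/w2.npz")
for P in ([517,-109,183],[517,-109,167],[490,-64,160],[486.3,135.7,208]): print(P,proj(np.array(P,float),d["K"],d["k1"],d["T"]))
E
```

```text
[ 516.60211935 -108.35946639  236.67889439] [-0.43  0.33  1.51  0.    1.3  -0.43] [ 0.006 -0.008  0.002 -0.001 -0.001  0.002]
lever_knob [(array([263.9, 120.6, 333.5, 247.3]), 0.87)]
collar [(array([203.1,   0. , 333.3, 247.2]), 0.61)]
offset [ 0.0003  0.0624 -0.0006] yaw -0.0001 | now [ 516.6 -108.3  236.4] head 90.0 F [0.  0.1 0.4] j [-0.43  0.33  1.51  0.    1.3  -0.43] t 3.6833 g 0.418
[517, -109, 183] [319.05697125 230.32809569]
[517, -109, 167] [318.89737177 220.07609089]
[490, -64, 160] [270.83187397 140.49993742]
[486.3, 135.7, 208] [ 232.86151912 -394.43000953]
```

View pics/w2.png

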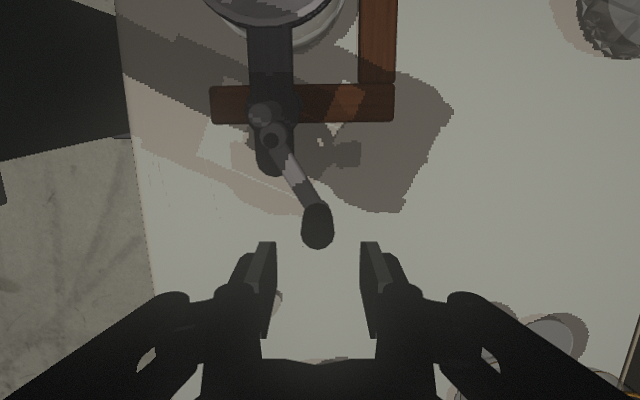

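jog_arm --targets '[{"offset": [0,0.03,-0.001],"yaw": 0},{"offset": [0,0.045,-0.001],"yaw": 0},{"offset": [0,0.055,-0.001],"yaw": 0},{"offset": [0,0.062,-0.001],"yaw": 0},{"offset": [0,0.062,-0.001],"yaw": 0},{"offset": [0,0.062,-0.001],"yaw": 0}]' --fingers 0.03

```text
time_s: 4.18
eef_pos: [517.0, -109.4, 175.1]
ee_rot: [-0.707, 0.708, 0.001, 0.001]
force: [-0.3, -0.0, 0.6]
grip_width: 0.351
```

```bash
python3 look.py w3; python3 - <<'E'
from h import *
for k in (60,90,110,120,124):
    a=np.radians(k)+0.018
    go([490-52*np.cos(np.pi-a)*-1,-64.3-52*np.sin(a),174] if 0 else [490+52*np.cos(a),-64.3-52*np.sin(a),174],90)
E
```

```text
[ 517.01171223 -109.43647704  175.13916044] [-0.43  0.39  1.59  0.    1.16 -0.43] [-0.001 -0.01  -0.011 -0.001  0.003 -0.   ]
offset [-0.002   0.0014 -0.0003] yaw 0.0001 | now [ 517.2 -109.5  175.4] head 90.0 F [0.2 0.6 0.6] j [-0.43  0.39  1.59  0.    1.16 -0.43] t 4.2333 g 0.351
offset [-0.0281  0.0013 -0.0068] yaw 0.0001 | now [ 517.2 -109.5  175.4] head 90.0 F [0.2 0.6 0.6] j [-0.43  0.39  1.59  0.    1.16 -0.43] t 4.2333 g 0.351
offset [-0.0458  0.0012 -0.0033] yaw 0.0001 | now [ 517.2 -109.5  175.4] head 90.0 F [0.2 0.6 0.6] j [-0.43  0.39  1.59  0.    1.16 -0.43] t 4.2333 g 0.351
offset [-0.054   0.0012  0.0007] yaw 0.0001 | now [ 517.2 -109.5  175.4] head 90.0 F [0.2 0.6 0.6] j [-0.43  0.39  1.59  0.    1.16 -0.43] t 4.2333 g 0.351
offset [-0.057   0.0012  0.0026] yaw 0.0001 | now [ 517.2 -109.5  175.4] head 90.0 F [0.2 0.6 0.6] j [-0.43  0.39  1.59  0.    1.16 -0.43] t 4.2333 g 0.351
```

View pics/w3.png

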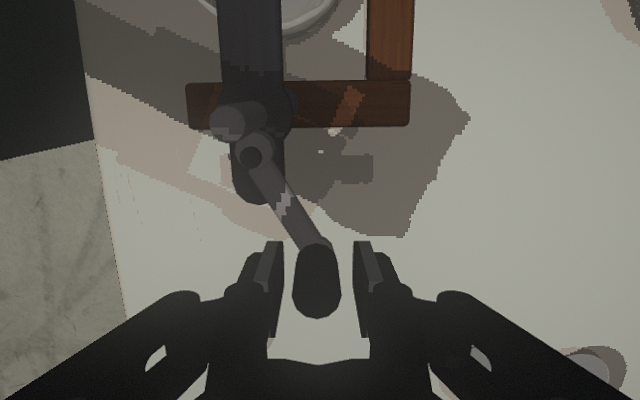

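jog_arm --targets '[{"offset": [-0.008,0,-0.002],"yaw": 0},{"offset": [-0.015,0,-0.004],"yaw": 0},{"offset": [-0.022,0,-0.006],"yaw": 0},{"offset": [-0.029,0,-0.007],"yaw": 0},{"offset": [-0.036,0,-0.007],"yaw": 0},{"offset": [-0.043,0,-0.006],"yaw": 0},{"offset": [-0.05,0,-0.004],"yaw": 0},{"offset": [-0.056,0,-0.002],"yaw": 0},{"offset": [-0.06,0,0],"yaw": 0},{"offset": [-0.06,0,0],"yaw": 0},{"offset": [-0.06,0,0],"yaw": 0}]'

```text
time_s: 5.15
eef_pos: [457.8, -109.8, 175.6]
ee_rot: [-0.706, 0.708, 0.003, 0.003]
force: [8.0, -4.6, -1.5]
grip_width: 0.352
```

```bash
python3 look.py w4; python3 -c "
from h import *
go([455,-109,174],90)"
```

```text
[ 457.80412186 -109.81266962  175.57384387] [-0.49  0.27  1.76  0.    1.1  -0.49] [ 0.001  0.004 -0.005 -0.002  0.007  0.   ]
offset [-0.0028  0.0015  0.0008] yaw 0.0 | now [ 457.8 -109.8  175.6] head 90.0 F [ 8.1 -3.5 -0.2] j [-0.49  0.27  1.76  0.    1.1  -0.49] t 5.2 g 0.353
```

View pics/w4.png

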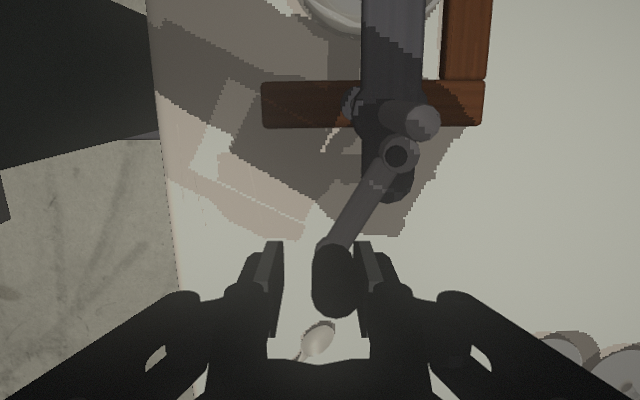

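jog_arm --targets '[{"offset": [-0.002,0,0.001],"yaw": 0},{"offset": [-0.003,0,0.001],"yaw": 0}]'

```text
time_s: 5.37
eef_pos: [457.1, -109.6, 175.9]
ee_rot: [-0.705, 0.709, 0.005, 0.006]
force: [25.5, -5.8, -14.0]
grip_width: 0.35
```

jog_arm --targets '[{"offset": [0.006,0,0],"yaw": 0},{"offset": [0.006,-0.03,0],"yaw": 0},{"offset": [0.006,-0.07,0],"yaw": 0},{"offset": [0,-0.089,0.02],"yaw": 0.12},{"offset": [-0.013,-0.089,0.05],"yaw": 0.24},{"offset": [-0.013,-0.089,0.09],"yaw": 0.36},{"offset": [-0.013,-0.089,0.123],"yaw": 0.48},{"offset": [-0.013,-0.089,0.123],"yaw": 0.6},{"offset": [-0.013,-0.089,0.123],"yaw": 0.72},{"offset": [-0.013,-0.089,0.123],"yaw": 0.84},{"offset": [-0.013,-0.089,0.123],"yaw": 0.96},{"offset": [-0.013,-0.089,0.123],"yaw": 1.08}]'

```text
time_s: 6.37
eef_pos: [441.9, 14.5, 263.4]
ee_rot: [0.606, -0.605, 0.36, -0.37]
force: [0.6, -0.5, 0.1]
grip_width: 0.355
```

```bash
python3 -c "
from h import *
go([444,13,265],-19)"
```

```text
offset [ 0.0023 -0.0016  0.0011] yaw 0.8175 | now [441.9  14.5 263.4] head 27.8 F [ 0.6 -0.5  0.1] j [-0.23  0.11  1.71 -0.    1.31  0.85] t 6.3667 g 0.355
```

jog_arm --targets '[{"offset": [0.002,-0.002,0.001],"yaw": 0.12},{"offset": [0.002,-0.002,0.001],"yaw": 0.24},{"offset": [0.002,-0.002,0.001],"yaw": 0.36},{"offset": [0.002,-0.002,0.001],"yaw": 0.48},{"offset": [0.002,-0.002,0.001],"yaw": 0.6},{"offset": [0.002,-0.002,0.001],"yaw": 0.72},{"offset": [0.002,-0.002,0.001],"yaw": 0.82},{"offset": [0.002,-0.002,0.001],"yaw": 0.82},{"offset": [0.002,-0.002,0.001],"yaw": 0.82}]' --fingers 0.085

```text
time_s: 7.12
eef_pos: [443.1, 13.5, 265.2]
ee_rot: [-0.413, 0.409, -0.572, 0.579]
force: [-0.0, 0.4, 0.4]
grip_width: 0.997
```

```bash
python3 look.py w5 collar cone_outlet;python3 - <<'E'
from h import *
d=np.load("pics/w5.npz")
print(proj(np.array([486.3,135.7,208]),d["K"],d["k1"],d["T"]),proj(np.array([486.3,135.7,192]),d["K"],d["k1"],d["T"]))
E
```

```text
[443.14992394  13.51901503 265.17512253] [-0.23  0.11  1.7  -0.    1.31  1.67] [-0.     0.002 -0.005  0.001 -0.001 -0.018]
collar [(array([ 68.3, 173.7, 153.4, 248.1]), 0.82)]
cone_outlet [(array([ 67.4,  73.5, 527.3, 246.2]), 0.62)]
[ 84.09508613 225.31851297] [100.55596635 216.11926877]
```

View pics/w5.png

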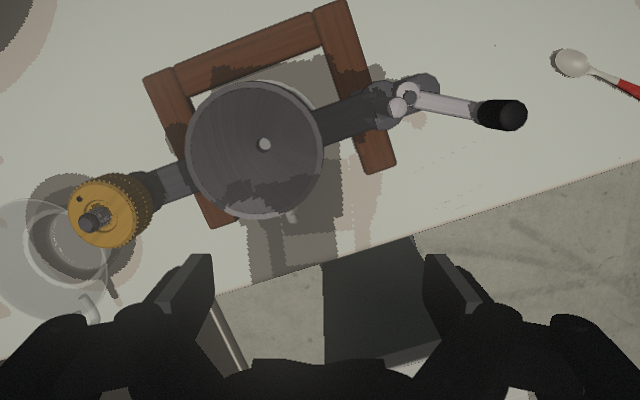

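```bash
python3 - <<'E'
import cv2
im=cv2.imread("pics/w5.png")
a=im[160:260,50:180]
cv2.imwrite("pics/w5a.png",cv2.resize(a,None,fx=6,fy=6,interpolation=cv2.INTER_CUBIC))
b=im[60:240,170:440]
cv2.imwrite("pics/w5b.png",cv2.resize(b,None,fx=2.9,fy=2.9,interpolation=cv2.INTER_CUBIC))
E
```

```text
(no output)
```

View pics/w5a.png

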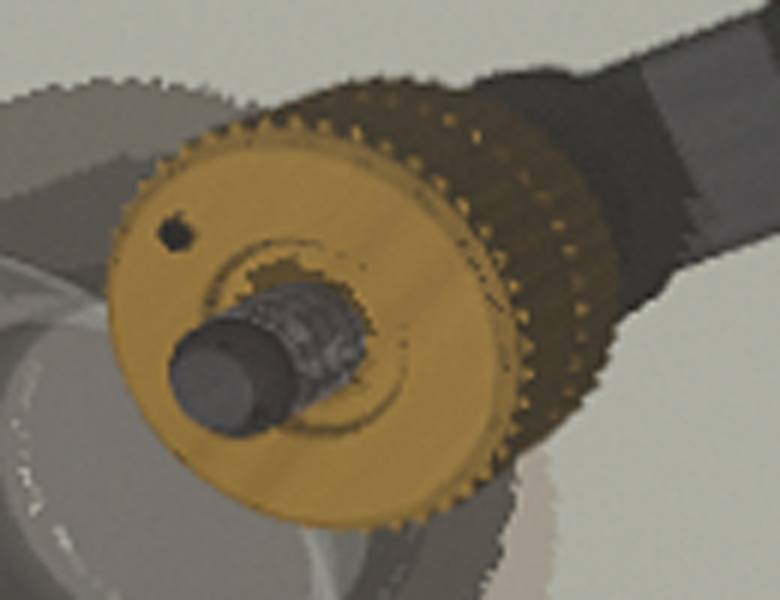

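View pics/w5b.png

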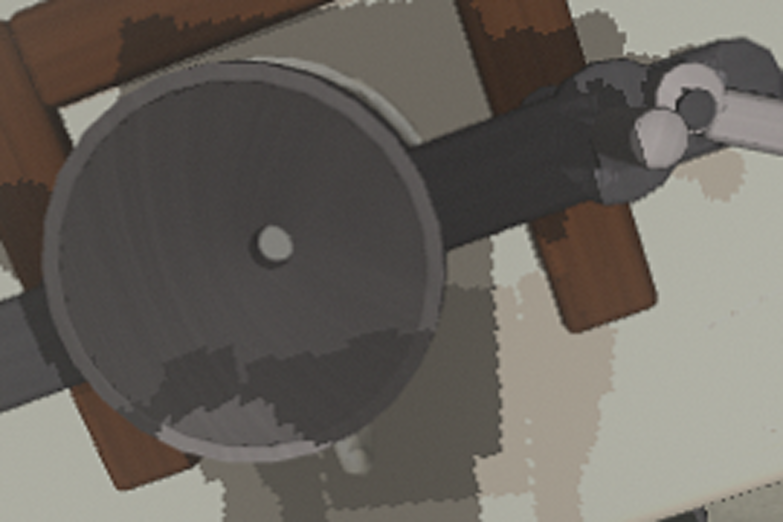

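```bash
cat > fit2.py <<'E'
from fit import *
def circ(W,lx,ly,z,r,cam):
    if r==0: return proj(W(lx,ly,z),*cam)
    a=np.linspace(0,2*np.pi,40,endpoint=False)
    pts=np.array([proj(W(lx+r*np.cos(t),ly+r*np.sin(t),z),*cam) for t in a],np.float32)
    return (pts.max(0)+pts.min(0))/2
def solve(views,p0=(488,43.7,.018,96),verbose=True):
    cams=[]
    for n,o in views:
        d=np.load(f"pics/{n}.npz");cams.append((d["K"],d["k1"],d["T"]))
    nv=len(views)
    def res(p):
        W=model(p);out=[]
        for i,(n,o) in enumerate(views):
            K,k1,T=cams[i];T=T.copy();T[:3,3]+=p[4+3*i:7+3*i]
            for uv,(a,b,c,m,r) in o: out.append((circ(W,a,b,c+m*p[3],r,(K,k1,T))-uv)/0.7)
        return np.concatenate(out+[p[4:]/1.5])
    r=least_squares(res,list(p0)+[0]*(3*nv))
    C=np.linalg.inv(r.jac.T@r.jac)
    print(r.x[:4].round(3),"cam",r.x[4:].round(2),"sd",np.sqrt(np.diag(C))[:4].round(3));print((res(r.x)[:-3*nv]*.7).reshape(-1,2).round(1).tolist())
    return r.x
TP=(0,92,208,0,5);PP=(0,-92,192,0,5);CT=(0,92,96,1,10);RIM=(0,0,56,1,47);OUT=(0,0,0,1,6)
E
python3 - <<'E'
from fit2 import *
v1=[((405.5,18.7),TP),((401.6,21.5),CT),((387.7,130),RIM),((380,126.2),OUT)]
v5=[((85.5,225),TP),((100.9,216),CT),((398.3,107.6),PP),((253.8,150),RIM),((264.8,143.8),OUT)]
solve([("w1",v1)]);solve([("w5",v5)])
solve([("w1",v1),("w5",v5)])
E
```

```text
Traceback (most recent call last):
  File "fit2.py", line 19, in solve
    C=np.linalg.inv(r.jac.T@r.jac)
numpy.linalg.LinAlgError: Singular matrix
```

```bash
sed -i 's/,np.float32)/)/' fit2.py
python3 - <<'E'
from fit2 import *
v1=[((405.5,18.7),TP),((401.6,21.5),CT),((387.7,130),RIM),((380,126.2),OUT)]
v5=[((85.5,225),TP),((100.9,216),CT),((398.3,107.6),PP),((253.8,150),RIM),((264.8,143.8),OUT)]
solve([("w1",v1)]);solve([("w5",v5)])
x=solve([("w1",v1),("w5",v5)]);W=model(x)
print(W(0,92,0),W(0,-108,0))
# dot angle
d=np.load("pics/w5.npz");c=(d["K"],d["k1"],d["T"])
P=atz((175/6+50,234/6+160),x[3]+96,*c);v=P-W(0,92,P[2]);print("dot",np.hypot(*v[:2]),np.degrees(np.arctan2(v[1],v[0])))
d=np.load("pics/w1.npz");c=(d["K"],d["k1"],d["T"])
P=atz((398/4+320,50/4),x[3]+96,*c);v=P-W(0,92,P[2]);print("dot",np.hypot(*v[:2]),np.degrees(np.arctan2(v[1],v[0])))
go([W(0,92,0)[0],W(0,92,0)[1],240],-19)
E
```

```text
[4.8774e+02 4.3342e+01 1.7000e-02 9.8529e+01] cam [-0.    0.    0.43] sd [1.631 1.533 0.007 2.218]
[[0.0, -0.3], [-0.0, 0.1], [0.7, 0.0], [-0.9, 0.3]]
[4.87437e+02 4.34380e+01 1.40000e-02 9.69280e+01] cam [0.   0.   0.55] sd [1.513 1.524 0.003 0.832]
[[-0.2, -0.0], [-0.2, 0.2], [-0.4, 0.1], [0.3, 0.2], [0.8, -0.6]]
[4.87583e+02 4.33860e+01 1.40000e-02 9.71600e+01] cam [-0.13  0.03  0.23  0.13 -0.03  0.62] sd [1.088 1.081 0.002 0.776]
[[0.4, -0.4], [-0.1, 0.4], [0.5, -0.1], [-1.1, 0.1], [-0.1, -0.0], [-0.3, 0.3], [-0.4, -0.0], [0.3, 0.2], [0.8, -0.6]]
[486.26586417 135.37694049   0.        ] [489.12866    -64.60256946   0.        ]
dot 15.405064349000474 26.046703267380195
dot 15.905113644459453 26.93614327139892
offset [-0.1293  0.0252  0.0004] yaw -0.0001 | now [443.5  13.4 265.3] head -19.0 F [ 0.1  0.9 -0.2] j [-0.23  0.11  1.7  -0.    1.31  1.67] t 7.2667 g 0.997
```

jog_arm --targets '[{"offset": [-0.04,0,0],"yaw": 0},{"offset": [-0.08,0.005,0],"yaw": 0},{"offset": [-0.12,0.015,0],"yaw": 0},{"offset": [-0.1293,0.025,0.0004],"yaw": 0},{"offset": [-0.1293,0.025,0.0004],"yaw": 0},{"offset": [-0.1293,0.025,0.0004],"yaw": 0},{"offset": [-0.1293,0.025,0.0004],"yaw": 0}]'

```text
time_s: 7.85
eef_pos: [486.2, 134.4, 240.6]
ee_rot: [-0.413, 0.408, -0.572, 0.58]
force: [-0.8, 0.2, -0.1]
grip_width: 0.993
```

```bash
python3 look.py w6 collar;python3 - <<'E'
from h import *
go([486.3,135.4,178],-19)
E
```

```text
[486.17268761 134.39442553 240.64088575] [ 0.04  0.27  1.58 -0.01  1.28  1.94] [-0.01  -0.008 -0.004  0.001 -0.002  0.006]
collar [(array([606.2,  84.8, 640. , 102.4]), 0.55)]
offset [-0.0011  0.0629 -0.0013] yaw -0.0014 | now [486.3 134.3 240.9] head -19.1 F [-0.3 -0.4 -0.6] j [ 0.04  0.27  1.58 -0.01  1.28  1.95] t 7.95 g 0.995
```

View pics/w6.png

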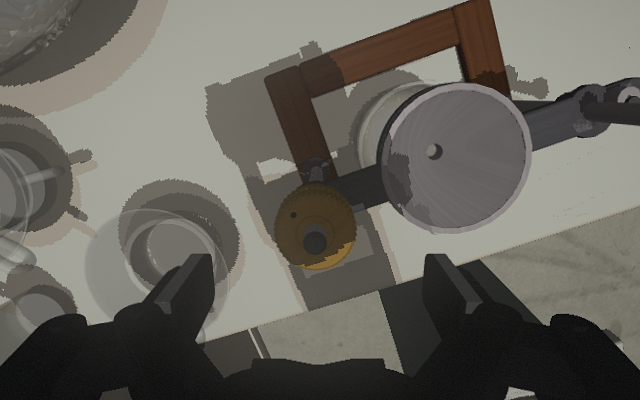

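jog_arm --targets '[{"offset": [-0.001,0.02,-0.001],"yaw": 0},{"offset": [-0.001,0.04,-0.001],"yaw": 0},{"offset": [-0.001,0.055,-0.001],"yaw": 0},{"offset": [-0.001,0.062,-0.001],"yaw": 0},{"offset": [-0.001,0.062,-0.001],"yaw": 0},{"offset": [-0.001,0.062,-0.001],"yaw": 0}]'

```text
time_s: 8.45
eef_pos: [486.9, 134.7, 179.7]
ee_rot: [-0.413, 0.407, -0.572, 0.581]
force: [-0.5, 1.1, 1.2]
grip_width: 0.994
```

jog_arm --targets '[{"offset": [0,0,0],"yaw": 0},{"offset": [0,0,0],"yaw": 0},{"offset": [0,0,0],"yaw": 0},{"offset": [0,0,0],"yaw": 0},{"offset": [0,0,0],"yaw": 0},{"offset": [0,0,0],"yaw": 0},{"offset": [0,0,0],"yaw": 0},{"offset": [0,0,0],"yaw": 0}]' --fingers 0.036 --grip_force 40

```text
time_s: 9.12
eef_pos: [487.5, 135.6, 180.8]
ee_rot: [-0.414, 0.406, -0.572, 0.581]
force: [-0.1, 5.2, 4.7]
grip_width: 0.505
```

```bash
python3 look.py w7;python3 - <<'E'
from h import *
go([486.3,135.4,178],-19);print(ctrl.sense()["wrist_torque"])
E
```

```text
[487.47273759 135.58358413 180.81716641] [ 0.04  0.33  1.66 -0.    1.13  1.95] [-0.    -0.    -0.001 -0.     0.001 -0.   ]
offset [ 0.0006  0.0028 -0.0011] yaw -0.0021 | now [487.5 135.6 180.8] head -19.1 F [0.4 5.1 5.5] j [ 0.04  0.33  1.66 -0.    1.13  1.95] t 9.1667 g 0.499
[ 0.82463912 -0.08043096 -0.02022354]
```

View pics/w7.png

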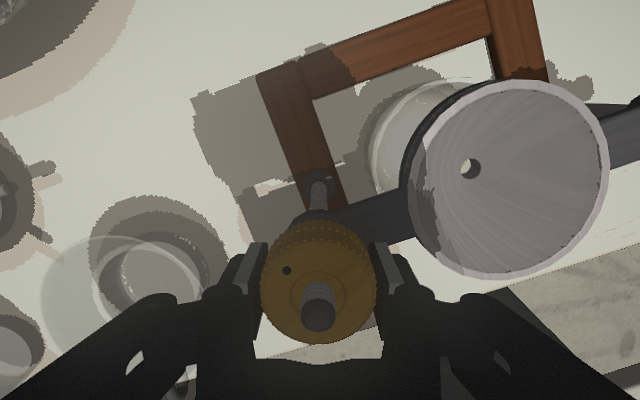

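jog_arm --targets '[{"offset": [0,-0.0002,0],"yaw": -0.1},{"offset": [0,-0.0004,0],"yaw": -0.2},{"offset": [0,-0.0006,0],"yaw": -0.3},{"offset": [0,-0.0008,0],"yaw": -0.4},{"offset": [0,-0.0008,0],"yaw": -0.4},{"offset": [0,-0.0008,0],"yaw": -0.4}]'

```text
time_s: 9.67
eef_pos: [487.5, 136.0, 181.7]
ee_rot: [0.519, -0.512, 0.479, -0.489]
force: [0.7, 2.8, -2.4]
grip_width: 0.502
```

```bash
python3 look.py w8;python3 - <<'E'
from h import *
go([486.3,135.4,181],-19);print(ctrl.sense()["wrist_torque"])
E
```

```text
[487.50400473 135.98422861 181.69254253] [ 0.04  0.33  1.66 -0.    1.14  1.55] [-0.001 -0.001  0.     0.     0.001  0.018]
offset [ 0.0005  0.0006 -0.0012] yaw 0.395 | now [487.5 136.  181.7] head 3.6 F [ 0.7  3.3 -1.6] j [ 0.04  0.33  1.66 -0.    1.14  1.55] t 9.7167 g 0.502
[ 1.04711888 -0.1110777   0.18803231]
```

View pics/w8.png

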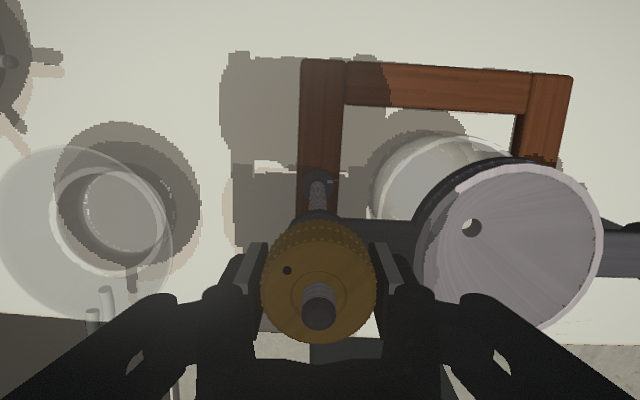

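jog_arm --targets '[{"offset": [0,-0.0002,0],"yaw": -0.12},{"offset": [0,-0.0005,0],"yaw": -0.24},{"offset": [0,-0.0007,0],"yaw": -0.36},{"offset": [0,-0.0009,0],"yaw": -0.48},{"offset": [0,-0.0011,0],"yaw": -0.6},{"offset": [0,-0.0014,0],"yaw": -0.72},{"offset": [0,-0.0016,0],"yaw": -0.84},{"offset": [0,-0.0018,0],"yaw": -0.96},{"offset": [0,-0.0021,0],"yaw": -1.08},{"offset": [0,-0.0023,0],"yaw": -1.2},{"offset": [0,-0.0025,0],"yaw": -1.3},{"offset": [0,-0.0025,0],"yaw": -1.3}]'

```text
time_s: 10.72
eef_pos: [486.7, 136.6, 184.1]
ee_rot: [0.703, -0.703, 0.067, -0.078]
force: [-0.6, 5.3, 1.8]
grip_width: 0.499
```

```bash
python3 - <<'E'
from h import *
go([487,135.4,181],146);print(ctrl.sense()["wrist_torque"])
E
```

```text
offset [ 0.0005  0.0031 -0.0011] yaw -1.1822 | now [486.7 136.6 184.1] head 78.3 F [-0.6  5.3  1.8] j [ 0.04  0.32  1.66 -0.    1.14  0.25] t 10.7167 g 0.499
[1.32086254 1.05320029 0.10491369]
```

jog_arm --targets '[{"offset": [0,-0.0002,0],"yaw": -0.12},{"offset": [0,-0.0005,0],"yaw": -0.24},{"offset": [0,-0.0007,0],"yaw": -0.36},{"offset": [0,-0.0009,0],"yaw": -0.48},{"offset": [0,-0.0011,0],"yaw": -0.6},{"offset": [0,-0.0014,0],"yaw": -0.72},{"offset": [0,-0.0016,0],"yaw": -0.84},{"offset": [0,-0.0018,0],"yaw": -0.96},{"offset": [0,-0.0021,0],"yaw": -1.08},{"offset": [0,-0.0023,0],"yaw": -1.2},{"offset": [0,-0.0025,0],"yaw": -1.32},{"offset": [0,-0.0027,0],"yaw": -1.44}]'

```text
time_s: 11.72
eef_pos: [486.1, 136.2, 186.8]
ee_rot: [-0.572, 0.579, 0.414, -0.407]
force: [-2.8, -1.2, 1.3]
grip_width: 0.499
```

```bash
python3 - <<'E'
from h import *
go([487,135.4,181],165);print(ctrl.sense()["wrist_torque"])
E
```

```text
offset [-0.0004  0.0058 -0.001 ] yaw -0.0707 | now [486.1 136.2 186.8] head 161.0 F [-2.8 -1.2  1.3] j [ 0.04  0.32  1.66 -0.    1.15 -1.19] t 11.7167 g 0.499
[-0.15754151  0.68868949 -0.12264496]
```

jog_arm --targets '[{"offset": [0,-0.0001,0],"yaw": -0.07},{"offset": [0,-0.0001,0],"yaw": -0.07},{"offset": [0,-0.0001,0],"yaw": -0.07}]'

```text
time_s: 11.97
eef_pos: [486.0, 136.1, 187.0]
ee_rot: [-0.558, 0.565, 0.432, -0.426]
force: [0.8, 0.4, 0.3]
grip_width: 0.502
```

jog_arm --targets '[{"offset": [0,0,0],"yaw": -0.07},{"offset": [0,0,0],"yaw": -0.07},{"offset": [0,0,0],"yaw": -0.07},{"offset": [0,0,0],"yaw": -0.07},{"offset": [0,-0.03,0],"yaw": 0},{"offset": [0,-0.06,0],"yaw": 0},{"offset": [0,-0.08,0],"yaw": 0},{"offset": [0,-0.08,0],"yaw": 0},{"offset": [0,-0.08,0],"yaw": 0}]' --fingers 0.085

```text
time_s: 12.72
eef_pos: [485.2, 136.3, 267.6]
ee_rot: [-0.558, 0.566, 0.432, -0.425]
force: [0.2, 0.6, -0.5]
grip_width: 0.994
```

```bash
python3 - <<'E'
from h import *
go([495,15,270],164)
E
```

```text
offset [-0.1144 -0.0019 -0.0416] yaw 0.0114 | now [485.2 136.3 267.6] head 164.7 F [ 0.2  0.6 -0.5] j [ 0.04  0.25  1.54 -0.    1.35 -1.26] t 12.7167 g 0.994
```

jog_arm --targets '[{"offset": [-0.04,-0.002,-0.015],"yaw": 0},{"offset": [-0.08,-0.002,-0.03],"yaw": 0},{"offset": [-0.114,-0.002,-0.042],"yaw": 0},{"offset": [-0.114,-0.002,-0.042],"yaw": 0},{"offset": [-0.114,-0.002,-0.042],"yaw": 0},{"offset": [-0.114,-0.002,-0.042],"yaw": 0},{"offset": [-0.114,-0.002,-0.042],"yaw": 0}]'

```text
time_s: 13.3
eef_pos: [495.3, 16.2, 269.5]
ee_rot: [-0.558, 0.566, 0.432, -0.426]
force: [-0.4, -0.5, 0.8]
grip_width: 0.993
```

```bash
python3 look.py w9 collar; python3 - <<'E'
import cv2
im=cv2.imread("pics/w9.png")
cv2.imwrite("pics/w9a.png",cv2.resize(im[110:260,400:600],None,fx=4,fy=4,interpolation=cv2.INTER_CUBIC))
E
```

```text
[495.28574374  16.2427415  269.53323942] [-0.2   0.22  1.56  0.    1.35 -1.51] [ 0.009 -0.004 -0.006  0.001  0.001 -0.006]
collar [(array([466.3, 109.2, 558.8, 185.4]), 0.71)]
```

View pics/w9.png

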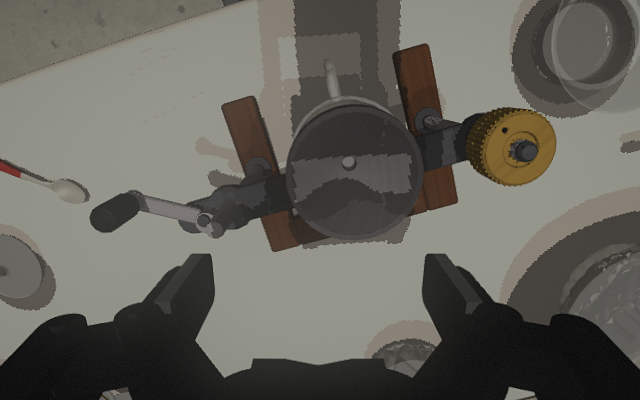

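```bash
python3 - <<'E'
import cv2
im=cv2.imread("pics/w9.png")
cv2.imwrite("pics/w9a.png",cv2.resize(im[95:195,450:580],None,fx=6,fy=6,interpolation=cv2.INTER_CUBIC))
cv2.imwrite("pics/w9b.png",cv2.resize(im[80:260,170:440],None,fx=2.9,fy=2.9,interpolation=cv2.INTER_CUBIC))
E
```

```text
(no output)
```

View pics/w9a.png

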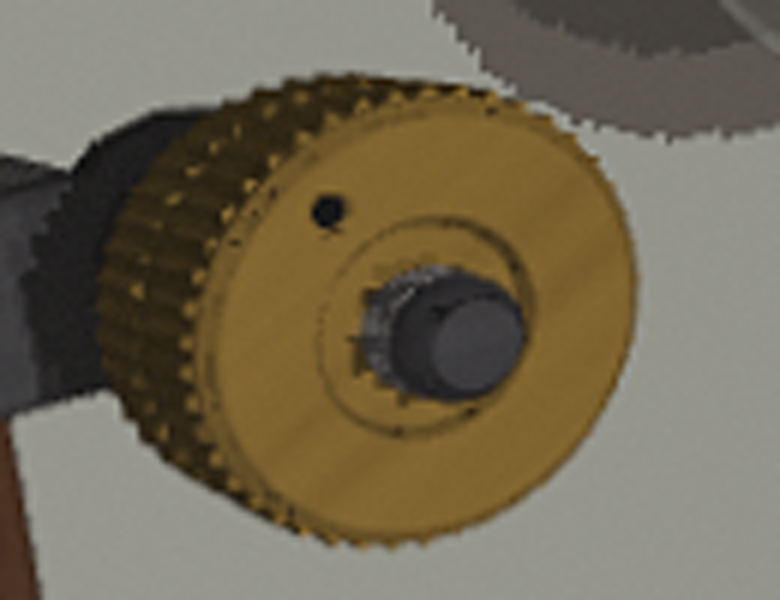

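View pics/w9b.png

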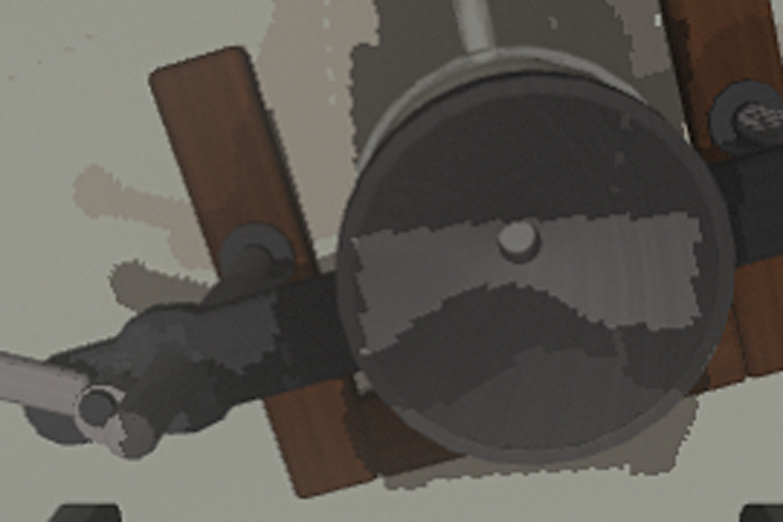

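```bash
python3 - <<'E'
from fit2 import *
v1=[((405.5,18.7),TP),((401.6,21.5),CT),((387.7,130),RIM),((380,126.2),OUT)]
v5=[((85.5,225),TP),((100.9,216),CT),((398.3,107.6),PP),((253.8,150),RIM),((264.8,143.8),OUT)]
v9=[((530.3,151.2),TP),((521.4,149.5),CT),((216.6,228.3),PP),((355.3,171.9),RIM),((348.6,162.8),OUT)]
x=solve([("w9",v9)]);solve([("w9",v9[:2])])
# combined: h0 and after = h0+dh with dh from dot angle
d=np.load("pics/w9.npz");c=(d["K"],d["k1"],d["T"])
for Hh in (102,103,104):
  P=atz((504.7,130.2),Hh+96,*c);C=atz((521.4,149.5),Hh+96,*c);v=P-C;print("dot",Hh,np.hypot(*v[:2]),np.degrees(np.arctan2(v[1],v[0])))
d=np.load("pics/w5.npz");c=(d["K"],d["k1"],d["T"])
for Hh in (96,97):
  P=atz((79.2,199),Hh+96,*c);C=atz((100.9,216),Hh+96,*c);v=P-C;print("dot",Hh,np.hypot(*v[:2]),np.degrees(np.arctan2(v[1],v[0])))
E
```

```text
[4.88004e+02 4.48670e+01 1.20000e-02 1.03889e+02] cam [-0.    0.    2.22] sd [1.522 1.519 0.003 0.874]
[[-0.4, 0.7], [0.3, -0.3], [-0.5, 0.7], [0.4, 0.8], [0.3, -2.5]]
[ 4.84536e+02  4.38100e+01 -1.70000e-02  1.03580e+02] cam [-0.  0.  0.] sd [283.702   4.158   3.078   2.631]
[[-0.2, 0.5], [0.2, -0.6]]
dot 102 15.405487992329164 -148.87648777344816
dot 103 15.326723821562917 -148.876487773448
dot 104 15.247959650796677 -148.87648777344822
dot 96 15.68928469913077 28.747210548435266
dot 97 15.6104748223847 28.747210548435298
```

```bash
python3 - <<'E'
import cv2
im=cv2.imread("pics/w7.png")
cv2.imwrite("pics/w7a.png",cv2.resize(im[215:350,250:390],None,fx=5,fy=5,interpolation=cv2.INTER_CUBIC))
im=cv2.imread("pics/w6.png")
cv2.imwrite("pics/w6a.png",cv2.resize(im[175:280,260:370],None,fx=6,fy=5.7,interpolation=cv2.INTER_CUBIC))
E
```

```text
(no output)
```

View pics/w7a.png

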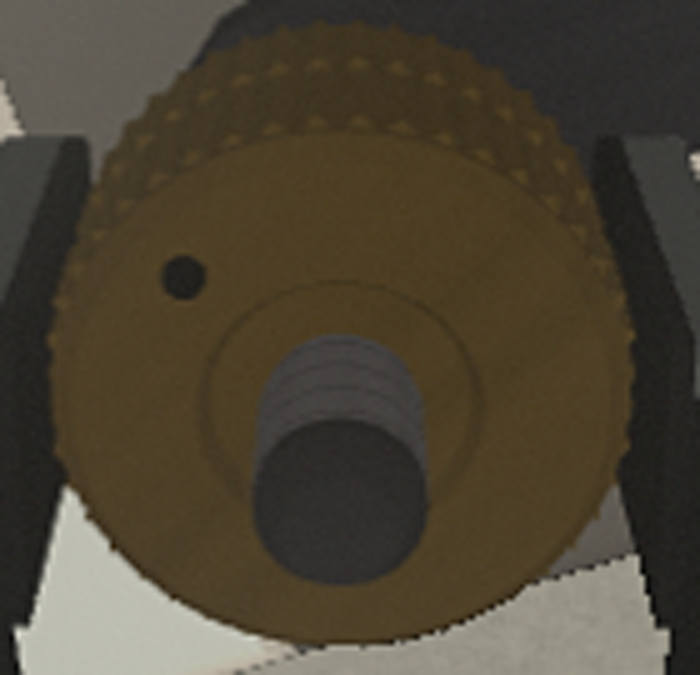

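View pics/w6a.png

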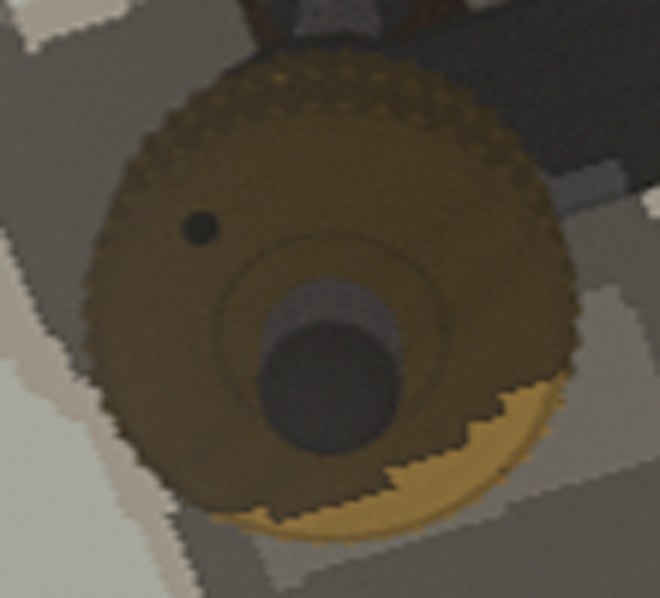

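```bash
cat > fit3.py <<'E'
from fit import *
def ext(W,lx,ly,z,r,cam):
    a=np.linspace(0,2*np.pi,60,endpoint=False)
    pts=np.array([proj(W(lx+r*np.cos(t),ly+r*np.sin(t),z),*cam) for t in a])
    mn,mx=pts.min(0),pts.max(0);return dict(l=mn[0],r=mx[0],t=mn[1],b=mx[1],cx=(mn[0]+mx[0])/2,cy=(mn[1]+mx[1])/2)
# obs: view -> (dh, list of (feat, {ext:px}))
V={
"w1":(0,[("TP",dict(cx=405.5,cy=18.7)),("RING",dict(l=320+275/4,r=320+378/4,t=8.,b=35.)),("RIM",dict(cx=387.7,cy=130)),("OUT",dict(cx=380,cy=126.2))]),
"w5":(0,[("TP",dict(cx=85.5,cy=225)),("RING",dict(l=50+203/6,r=50+408/6,t=160+238/6,b=160+435/6)),("PP",dict(cx=398.3,cy=107.6)),("RIM",dict(cx=253.8,cy=150)),("OUT",dict(cx=264.8,cy=143.8))]),
"w6":(0,[("TP",dict(cx=260+330/6,cy=175+387/5.7)),("RING",dict(l=260+215/6,r=260+447/6,t=175+232/5.7))]),
"w7":(0,[("TP",dict(cx=250+341/5,cy=215+501.5/5)),("RING",dict(l=250+203/5,r=250+482/5,t=215+283/5))]),
"w9":(6.12,[("TP",dict(cx=530.3,cy=151.2)),("RING",dict(l=450+320/6,r=450+537/6,t=95+217/6,b=95+437/6)),("PP",dict(cx=216.6,cy=228.3)),("RIM",dict(cx=355.3,cy=171.9)),("OUT",dict(cx=348.6,cy=162.8))]),
}
def run(V,skip=(),perview=1.0):
    cams={n:(lambda d:(d["K"],d["k1"],d["T"]))(np.load(f"pics/{n}.npz")) for n in V};ns=list(V)
    def res(p,raw=False):
        W=model(p);rr=p[4];out=[]
        for i,n in enumerate(ns):
            K,k1,T=cams[n];dh,obs=V[n];h=p[3]+dh
            D=np.eye(4);D[:3,:3]=R.from_rotvec(p[8:11]).as_matrix();D[:3,3]=p[5:8]
            T=T@D;T[:3,3]+=p[11+3*i:14+3*i]
            F=dict(TP=(0,92,208,5),PP=(0,-92,192,5),RING=(0,92,h+96,rr),RIM=(0,0,h+56,47),OUT=(0,0,h,6))
            for f,e in obs:
                if f in skip: continue
                E=ext(W,*F[f],(K,k1,T))
                for k,v in e.items(): out.append((E[k]-v)/0.7)
        out=np.array(out)
        if raw:return out*.7
        return np.concatenate([out,p[5:8]/2,p[8:11]/.01,p[11:]/perview])
    p0=[488,43.5,.014,97,10.5]+[0]*6+[0]*(3*len(ns))
    r=least_squares(res,p0);C=np.linalg.inv(r.jac.T@r.jac)
    print("skip",skip,"h0 %.2f sd %.2f rr %.2f"%(r.x[3],C[3,3]**.5,r.x[4]),r.x[:3].round(3),"mount",r.x[5:11].round(3));print(res(r.x,True).round(1).tolist())
    return r.x
if __name__=="__main__":
    run(V);run(V,("OUT",));run(V,("OUT","RIM"));run(V,("RING",))
E
python3 fit3.py
```

```text
skip () h0 98.70 sd 0.39 rr 10.17 [4.87631e+02 4.41550e+01 1.30000e-02] mount [-7.430e-01 -1.522e+00  2.423e+00  4.000e-03 -1.000e-03 -0.000e+00]
[0.1, -0.3, 0.4, -0.3, 0.3, 0.2, 0.6, -0.3, -1.0, 0.2, 1.0, -1.0, -0.4, -1.1, 0.4, 0.1, -0.6, 0.0, 0.3, 0.5, 0.8, -0.1, 0.0, 0.6, -0.1, 0.1, -0.6, 0.2, 1.3, -0.1, -0.1, -1.4, -1.2, 0.3, 0.8, 0.2, 0.0, -0.6, -0.4, 0.6, 0.4, 1.2, 0.2, -2.0]
skip ('OUT',) h0 98.68 sd 0.39 rr 10.17 [4.87616e+02 4.39000e+01 1.20000e-02] mount [-7.550e-01 -2.280e-01  2.477e+00 -2.000e-03 -1.000e-03 -0.000e+00]
[-0.0, -0.2, 0.3, -0.4, 0.2, 0.2, 0.3, -0.5, 1.1, -0.9, -0.3, -1.0, 0.4, 0.0, -0.2, 0.2, 0.4, 0.2, 0.0, 0.7, -0.1, 0.1, -0.6, 0.2, 1.3, -0.0, -0.2, -1.4, -1.1, 0.3, 0.8, 0.2, -0.1, -0.7, -0.4, 0.1, 0.3, 0.5]
skip ('OUT', 'RIM') h0 98.68 sd 0.40 rr 10.17 [4.87594e+02 4.40180e+01 1.20000e-02] mount [-0.61  -0.726  2.536  0.    -0.    -0.   ]
[0.0, -0.3, 0.4, -0.3, 0.1, 0.1, 1.2, -0.8, -0.2, -0.9, 0.5, 0.1, -0.2, 0.2, 0.0, 0.6, -0.1, 0.1, -0.6, 0.2, 1.3, -0.0, -0.1, -1.4, -1.1, 0.4, 0.9, 0.3, -0.0, -0.6, -0.2, 0.3]Traceback (most recent call last):
  File "fit3.py", line 35, in <module>
    run(V);run(V,("OUT",));run(V,("OUT","RIM"));run(V,("RING",))
                                                ~~~^^^^^^^^^^^^^
  File "fit3.py", line 31, in run
    r=least_squares(res,p0);C=np.linalg.inv(r.jac.T@r.jac)
                              ~~~~~~~~~~~~~^^^^^^^^^^^^^^^
    ainv = _umath_linalg.inv(a, signature=signature)
    raise LinAlgError("Singular matrix")
numpy.linalg.LinAlgError: Singular matrix
```

```bash
python3 - <<'E'
from h import *
go([486.7,135.9,235])
E
```

```text
offset [0.113  0.0344 0.0404] yaw 0 | now [495.4  16.3 269.8] head 164.7 F [-0.4  0.4  0.3] j [-0.2   0.22  1.56  0.    1.35 -1.51] t 13.4 g 0.996
```

jog_arm --targets '[{"offset": [0.04,0,0.015],"yaw": 0},{"offset": [0.08,0,0.03],"yaw": 0},{"offset": [0.113,0.01,0.0404],"yaw": 0},{"offset": [0.113,0.025,0.0404],"yaw": 0},{"offset": [0.113,0.034,0.0404],"yaw": 0},{"offset": [0.113,0.034,0.0404],"yaw": 0},{"offset": [0.113,0.034,0.0404],"yaw": 0},{"offset": [0.113,0.034,0.0404],"yaw": 0},{"offset": [0.113,0.034,0.0404],"yaw": 0}]' --fingers 0

```text
time_s: 14.15
eef_pos: [487.1, 135.2, 236.1]
ee_rot: [-0.558, 0.566, 0.433, -0.425]
force: [0.7, 0.5, 0.1]
grip_width: -0.003
```

jog_arm --targets '[{"offset": [0,0.003,0],"yaw": 0},{"offset": [0,0.005,0],"yaw": 0},{"offset": [0,0.006,0],"yaw": 0},{"offset": [0,0.006,0],"yaw": 0}]'

```text
time_s: 14.48
eef_pos: [487.1, 135.0, 229.9]
ee_rot: [-0.558, 0.566, 0.432, -0.425]
force: [-0.4, -0.2, -1.3]
grip_width: 0.004
```

jog_arm --targets '[{"offset": [0,0.002,0],"yaw": 0},{"offset": [0,0.003,0],"yaw": 0},{"offset": [0,0.0035,0],"yaw": 0}]'

```text
time_s: 14.73
eef_pos: [487.1, 135.0, 226.2]
ee_rot: [-0.558, 0.566, 0.432, -0.425]
force: [-0.1, -0.1, -0.1]
grip_width: -0.003
```

jog_arm --targets '[{"offset": [0,0.001,0],"yaw": 0},{"offset": [0,0.001,0],"yaw": 0}]'

```text
time_s: 14.9
eef_pos: [487.1, 135.0, 225.2]
ee_rot: [-0.558, 0.566, 0.432, -0.425]
force: [0.1, -0.4, 0.8]
grip_width: 0.002
```

jog_arm --targets '[{"offset": [0,0.001,0],"yaw": 0},{"offset": [0,0.001,0],"yaw": 0}]'

```text
time_s: 15.07
eef_pos: [487.2, 135.1, 225.0]
ee_rot: [-0.558, 0.566, 0.433, -0.425]
force: [-2.1, -1.0, 7.5]
grip_width: 0.001
```

jog_arm --targets '[{"offset": [0,-0.006,0],"yaw": 0},{"offset": [0,-0.006,0],"yaw": 0},{"offset": [0,-0.006,-0.012],"yaw": 0},{"offset": [0,-0.006,-0.0215],"yaw": 0},{"offset": [0,0.002,-0.0215],"yaw": 0},{"offset": [0,0.005,-0.0215],"yaw": 0},{"offset": [0,0.0055,-0.0215],"yaw": 0},{"offset": [0,0.006,-0.0215],"yaw": 0},{"offset": [0,0.006,-0.0215],"yaw": 0}]'

```text
time_s: 15.82
eef_pos: [507.7, 129.5, 219.2]
ee_rot: [-0.558, 0.566, 0.433, -0.425]
force: [1.0, 0.1, 0.4]
grip_width: -0.003
```

jog_arm --targets '[{"offset": [0,0.001,0],"yaw": 0},{"offset": [0,0.001,0],"yaw": 0}]'

```text
time_s: 15.98
eef_pos: [507.6, 129.6, 218.3]
ee_rot: [-0.558, 0.566, 0.433, -0.425]
force: [-0.5, -0.5, -0.6]
grip_width: 0.004
```

jog_arm --targets '[{"offset": [0,0.001,0],"yaw": 0},{"offset": [0,0.001,0],"yaw": 0}]'

```text
time_s: 16.15
eef_pos: [507.5, 129.6, 217.3]
ee_rot: [-0.558, 0.566, 0.433, -0.425]
force: [0.4, 0.3, -0.8]
grip_width: 0.002
```

jog_arm --targets '[{"offset": [0,0.001,0],"yaw": 0},{"offset": [0,0.001,0],"yaw": 0}]'

```text
time_s: 16.32
eef_pos: [507.6, 129.6, 216.2]
ee_rot: [-0.558, 0.566, 0.433, -0.425]
force: [0.1, 0.2, 0.3]
grip_width: -0.002
```

jog_arm --targets '[{"offset": [0,0.0007,0],"yaw": 0},{"offset": [0,0.0007,0],"yaw": 0}]'

```text
time_s: 16.48
eef_pos: [507.6, 129.6, 216.0]
ee_rot: [-0.558, 0.566, 0.433, -0.425]
force: [-1.1, 0.2, 4.3]
grip_width: -0.004
```

jog_arm --targets '[{"offset": [0,0.0007,0],"yaw": 0},{"offset": [0,0.0007,0],"yaw": 0}]'

```text
time_s: 16.65
eef_pos: [507.7, 129.6, 216.0]
ee_rot: [-0.558, 0.567, 0.433, -0.425]
force: [-2.1, -0.2, 5.7]
grip_width: 0.002
```

jog_arm --targets '[{"offset": [0,-0.03,0],"yaw": 0},{"offset": [0,-0.05,0],"yaw": 0},{"offset": [0,-0.05,0],"yaw": 0}]'

```text
time_s: 16.9
eef_pos: [508.0, 129.9, 270.0]
ee_rot: [-0.556, 0.568, 0.435, -0.423]
force: [1.0, -0.5, 0.4]
grip_width: -0.002
```

```bash
python3 - <<'E'
from h import *
d=np.load("pics/w1.npz");c=(d["K"],d["k1"],d["T"])
for z in (74,88): print(z,[proj(np.array([487.6-r,43.7,z]),*c).round(1).tolist() for r in (51.5,68)])
d=np.load("pics/w6.npz");c=(d["K"],d["k1"],d["T"])
for z in (74,88):
  a=atz((85,250),z,*c);b=atz((229,258),z,*c);print("left cup dia",z,np.linalg.norm(a-b))
go([464,-109,245],90)
E
```

```text
74 [[332.4, 124.3], [318.5, 124.3]]
88 [[332.8, 125.3], [318.5, 125.3]]
left cup dia 74 131.5705379209166
left cup dia 88 125.2757834075215
offset [-0.2421  0.0246 -0.02  ] yaw 1.3036 | now [508.  129.9 270. ] head 164.7 F [ 1.  -0.5  0.4] j [ 0.03  0.28  1.48 -0.    1.35 -1.27] t 16.9 g -0.002
```

jog_arm --targets '[{"offset": [-0.04,0,0],"yaw": 0.12},{"offset": [-0.08,0,0],"yaw": 0.24},{"offset": [-0.12,0,-0.01],"yaw": 0.36},{"offset": [-0.16,0,-0.015],"yaw": 0.48},{"offset": [-0.2,0,-0.02],"yaw": 0.6},{"offset": [-0.242,0.01,-0.02],"yaw": 0.72},{"offset": [-0.242,0.02,-0.02],"yaw": 0.84},{"offset": [-0.242,0.025,-0.02],"yaw": 0.96},{"offset": [-0.242,0.025,-0.02],"yaw": 1.08},{"offset": [-0.242,0.025,-0.02],"yaw": 1.2},{"offset": [-0.242,0.025,-0.02],"yaw": 1.304},{"offset": [-0.242,0.025,-0.02],"yaw": 1.304}]' --fingers 0.03

```text
time_s: 17.9
eef_pos: [463.9, -108.9, 244.0]
ee_rot: [-0.706, 0.708, 0.007, 0.009]
force: [-0.7, -0.6, 0.6]
grip_width: 0.352
```

```bash
python3 look.py w10 lever_knob; python3 - <<'E'
from h import *
go([463,-109.5,181],90)
E
```

```text
[ 463.85950603 -108.8847305   243.95463907] [-0.48  0.2   1.66  0.01  1.26 -0.48] [ 0.002 -0.002 -0.002 -0.     0.002 -0.182]
lever_knob [(array([303.3, 123. , 376.1, 247.3]), 0.56)]
offset [-0.0024  0.0631 -0.0005] yaw 0.003 | now [ 463.9 -108.8  244.2] head 90.2 F [ 0.2 -0.1  0.7] j [-0.48  0.2   1.66  0.01  1.26 -0.49] t 18.0 g 0.348
```

View pics/w10.png

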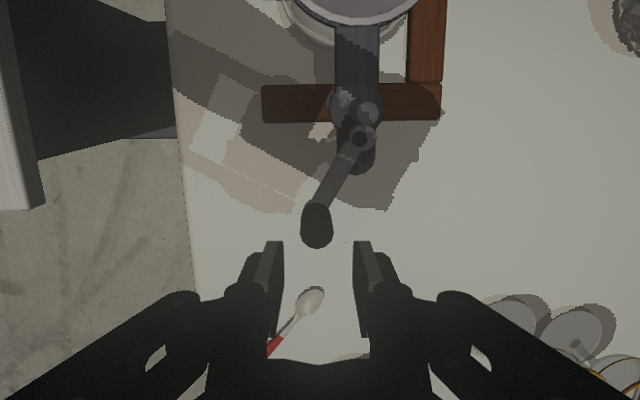

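jog_arm --targets '[{"offset": [-0.001,0.03,-0.0005],"yaw": 0},{"offset": [-0.001,0.045,-0.0005],"yaw": 0},{"offset": [-0.001,0.055,-0.0005],"yaw": 0},{"offset": [-0.001,0.063,-0.0005],"yaw": 0},{"offset": [-0.001,0.063,-0.0005],"yaw": 0},{"offset": [-0.001,0.063,-0.0005],"yaw": 0}]'

```text
time_s: 18.5
eef_pos: [464.6, -109.6, 181.6]
ee_rot: [-0.706, 0.708, 0.01, 0.007]
force: [0.6, 0.6, -0.2]
grip_width: 0.35
```

jog_arm --targets '[{"offset": [0.007,0,-0.002],"yaw": 0},{"offset": [0.014,0,-0.004],"yaw": 0},{"offset": [0.021,0,-0.006],"yaw": 0},{"offset": [0.028,0,-0.007],"yaw": 0},{"offset": [0.035,0,-0.006],"yaw": 0},{"offset": [0.042,0,-0.004],"yaw": 0},{"offset": [0.049,0,-0.002],"yaw": 0},{"offset": [0.054,0,0],"yaw": 0},{"offset": [0.056,0,0],"yaw": 0},{"offset": [0.056,0,0],"yaw": 0}]'

```text
time_s: 19.33
eef_pos: [521.1, -108.8, 182.8]
ee_rot: [-0.706, 0.708, 0.01, 0.007]
force: [-0.4, 0.5, -0.1]
grip_width: 0.347
```

```bash
python3 look.py w11; python3 - <<'E'
from h import *
go([523,-109.5,181],90)
E
```

```text
[ 521.08026331 -108.77104493  182.8074748 ] [-0.43  0.38  1.59  0.01  1.16 -0.44] [-0.009 -0.01   0.012 -0.002 -0.019 -0.006]
offset [ 0.002   0.002  -0.0005] yaw 0.0042 | now [ 521.  -109.   182.9] head 90.2 F [-1.4  0.8 -0.4] j [-0.43  0.38  1.59  0.01  1.15 -0.44] t 19.3833 g 0.356
```

View pics/w11.png

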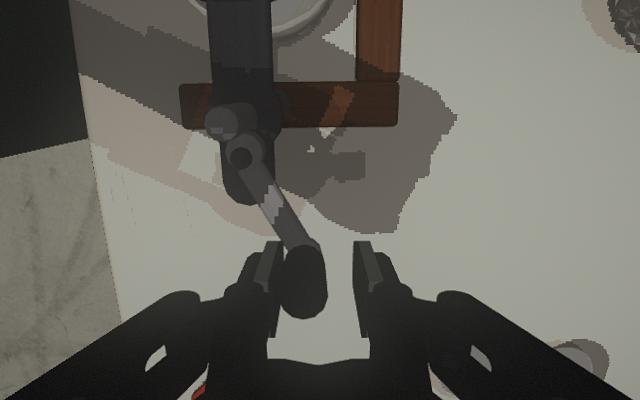

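jog_arm --targets '[{"offset": [0.002,0.001,-0.0005],"yaw": 0},{"offset": [0.003,0.001,-0.0005],"yaw": 0},{"offset": [0.003,0.001,-0.0005],"yaw": 0}]'

```text
time_s: 19.63
eef_pos: [522.8, -109.2, 182.1]
ee_rot: [-0.707, 0.708, 0.009, 0.006]
force: [-10.5, 2.3, 7.3]
grip_width: 0.352
```

jog_arm --targets '[{"offset": [0.002,0,0],"yaw": 0},{"offset": [0.0025,0,0],"yaw": 0}]'

```text
time_s: 19.8
eef_pos: [523.1, -109.1, 181.9]
ee_rot: [-0.707, 0.707, 0.007, 0.003]
force: [-18.3, -0.1, 8.9]
grip_width: 0.351
```

jog_arm --targets '[{"offset": [0.002,0,0],"yaw": 0},{"offset": [0.0025,0,0],"yaw": 0}]'

```text
time_s: 19.97
eef_pos: [523.2, -109.1, 181.8]
ee_rot: [-0.707, 0.707, 0.004, 0.001]
force: [-19.4, -0.3, 9.6]
grip_width: 0.356
```

jog_arm --targets '[{"offset": [-0.005,0,0],"yaw": 0},{"offset": [-0.007,0,0],"yaw": 0},{"offset": [-0.007,-0.005,0],"yaw": 0},{"offset": [-0.007,-0.04,0],"yaw": 0},{"offset": [-0.007,-0.08,0],"yaw": 0},{"offset": [-0.007,-0.1,0],"yaw": 0},{"offset": [-0.007,-0.1,0],"yaw": 0}]'

```text
time_s: 20.55
eef_pos: [517.2, -109.7, 287.2]
ee_rot: [-0.706, 0.709, 0.007, 0.004]
force: [-0.1, -0.1, 0.3]
grip_width: 0.349
```

```bash
python3 look.py w12 lever_knob; python3 - <<'E'
from h import *
go([420,10,380],90)
E
```

```text
[ 517.23196117 -109.67844497  287.17949793] [-0.43  0.29  1.43  0.    1.41 -0.44] [ 0.     0.047  0.103 -0.002 -0.079 -0.001]
lever_knob [(array([267.3, 115.2, 327.5, 217.8]), 0.76)]
offset [-0.0945 -0.0987  0.1195] yaw 0.0051 | now [ 515.9 -109.1  282.2] head 90.3 F [-0.4  0.2 -0.1] j [-0.43  0.29  1.44  0.    1.4  -0.44] t 20.65 g 0.353
```

View pics/w12.png

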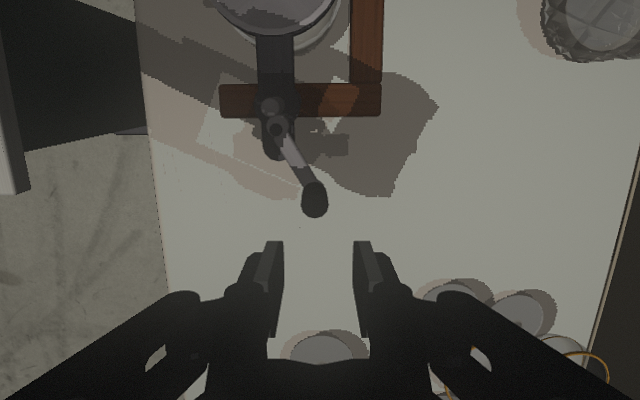

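jog_arm --targets '[{"offset": [-0.03,-0.04,0.03],"yaw": 0},{"offset": [-0.05,-0.07,0.06],"yaw": 0},{"offset": [-0.07,-0.09,0.09],"yaw": 0},{"offset": [-0.0945,-0.098,0.1195],"yaw": 0},{"offset": [-0.0945,-0.098,0.1195],"yaw": 0},{"offset": [-0.0945,-0.098,0.1195],"yaw": 0},{"offset": [-0.0945,-0.098,0.1195],"yaw": 0},{"offset": [-0.0945,-0.098,0.1195],"yaw": 0}]'

```text
time_s: 21.32
eef_pos: [420.3, 9.5, 378.1]
ee_rot: [-0.707, 0.707, 0.004, 0.0]
force: [0.0, -0.6, -0.2]
grip_width: 0.353
```

```bash
python3 look.py w13 lever_knob collar; python3 - <<'E'
from h import *
d=np.load("pics/w12.npz");c=(d["K"],d["k1"],d["T"])
W0=np.array([489.2,-64.6])
for z in (184,189):
  P=atz((314.5,207),z,*c)[:2]-W0;print(z,P,np.hypot(*P),"deg rear",np.degrees(np.arctan2(P[0],-P[1])))
im=cv2.imread("pics/w13.png")
a=cv2.resize(im[0:150,320:460],None,fx=4,fy=4,interpolation=cv2.INTER_CUBIC);b=cv2.resize(im[180:300,340:450],None,fx=2,fy=5)
cv2.imwrite("pics/w13a.png",a)
E
```

```text
[420.30542959   9.49273897 378.05252975] [-0.26  0.01  1.52  0.    1.6  -0.26] [-0.01   0.012 -0.006  0.     0.004  0.003]
lever_knob [(array([380.5, 228.6, 422.4, 296. ]), 0.97), (array([338. ,   0. , 435.1, 296. ]), 0.66)]
collar [(array([3.718e+02, 3.000e-01, 4.300e+02, 5.160e+01]), 0.73)]
184 [ 26.99354062 -48.92203479] 55.87500982693516 deg rear 28.888443131277246
189 [ 26.95854737 -47.28873464] 54.43333261996567 deg rear 29.686769338324552
```

View pics/w13.png

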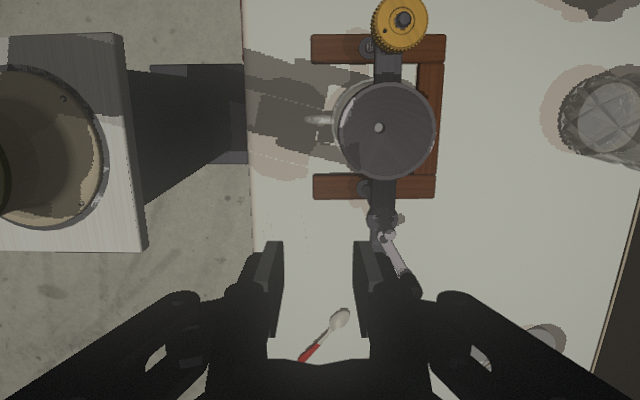

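View pics/w13a.png

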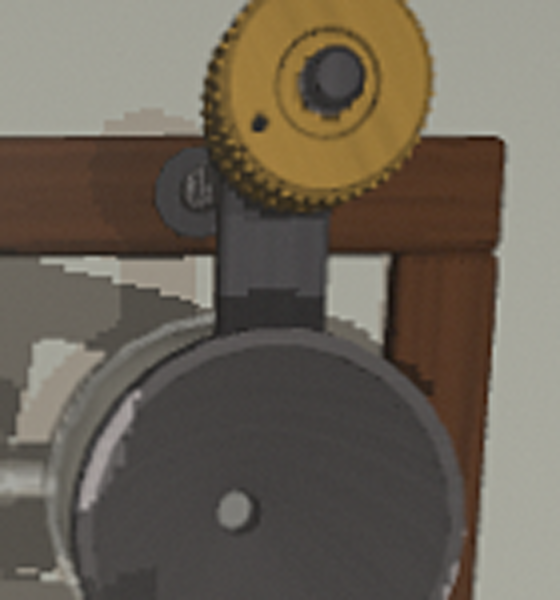

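```bash
python3 -c "
from rig import ctrl
print(ctrl.finish_job())"
```

```text
the job is handed in; nothing more can be done
None
```

I set the stand for the clear glass mug under the cone and handed the job in at about 21 s. No verdict was reported. The mug's rim is at 88 mm, so the target height for the outlet was 103 mm.

**What I did:**
1. I swung the clamp lever open until it hit its stop, at about 25 N.
2. I gripped the collar from above and turned it about 184° counter-clockwise. The dot on the collar confirmed the turn.
3. I pushed the lever shut to its stop, at about 19 N with no further movement, and backed the arm clear.

**Last checks:**
- **Outlet height:** A fingertip touch on the post end (208 mm) and then on the collar top (199.0 mm) puts the outlet at 103.0 mm, which is 15 mm above the rim. This was before I shut the lever; I did not repeat the touch afterwards.
- **Lever:** In the picture taken after shutting, the knob sits about 29–30° to the rear, which is fully shut.
- **Other things:** In the last picture the mug and teaspoon look unmoved. The smoked cup is not in that picture, and nothing else was checked closely.

**Disagreements:**
- Camera-only estimates of the outlet height ran from about 103.3 to 104.8 mm. I trusted the touch measurement because its reading on the post end matched the known height to about 0.1 mm.
- I had left an extra 0.07 rad of turn in the call that opened the fingers. The dot showed no excess turn, and the touch measurement came after it.

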